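# Refit the bamboo drip board in its bar stand and set the jigger on it

### The job

Push the bamboo drip board along its low wooden stand until its far end is fully home under the overhang and its near end drops down flat behind the front sill, then slide the brass keeper across as far as it goes to lock the board in. Once it is locked, pick up the steel jigger and stand it on the board, large cup up as now, and let go. Leave the bottle, the tumblers and the coaster where they are, and never tip the jigger over.

Things in the scene. Friction and masses are not known exactly. Their poses are not given: they have to be found in the camera images.
- stand: Fixed low brown wooden stand, may be yawed; sizes in mm, heights above the table. Origin: table height, middle of its front edge; x points to its far end (220 long), y to its left (160 wide), z up. Front sill: x 0 to 20, top 24 high, y -80 to +140 (wing at +y carries the keeper). Behind it a flat bed, top 8 high, up to the rear wall at x 208; 136 wide between side cheeks 12 thick, 24 high.
- overhang (a point): Middle of the front lower edge of the shelf that overhangs the bed's far end: stand x 148, 32 high, so the slot under it is 24 high. The shelf reaches back to x 220; its top is 48 high.
- board_near (a point): Loose bamboo board 180 x 130 x 12, dark grooves on top, 0.22 kg. Starts tilted 8 degrees or so: far end on the bed short of the overhang, near end propped on the sill, sticking out 40 to 60 in front. Point: middle of its near end's lower edge; x to its far end, z up. Pushed past the sill's inner edge (stand x 20) this end drops to the bed; press it if it sticks. Seated: stand x 20 to 28, 8 high.
- board_far (a point): Middle of the lower edge of the board's far end, 180 from board_near. Seated: stand x 200 to 208, 8 high, under the overhang; the board has 8 of play along x, 6 along y, and its top is 20 high.
- keeper (a joint): Brass keeper plate, 40 (stand x 0 to 40) x 50 (y) x 12, sliding on the sill, underside 26 high. Value in m: 0 open, its centre at stand y +105 on the wing; it grows as it slides to stand -y; 0.105 fully shut, centre at y 0, over the seated board's near end. A board still propped on the sill blocks it. About 2 N slides it; it stays where left.
- keeper_peg (a point): Point on the axis of the keeper's upright round peg, 16 diameter, 28 tall (from plate top, 38 high, to 66 high); the point is 52 high, at stand x 12, at the keeper's centre in y. Push or pinch it to slide the keeper.
- jigger_mid (a point): Loose steel jigger, 85 tall, 0.15 kg, standing right or left of the stand. Lower cup 41 diameter up to 30 above its foot, waist 26 diameter at 36 to 40, larger upper cup 43 to 44 diameter from 46 to 85. Point: on its axis, 42.5 above its foot; z up. Grip the upper cup about 19 above the point. It goes on the open board between keeper (stand x 40) and overhang (x 148).
- tumbler_a: Clear glass tumbler, 76 diameter at the rim, 95 tall, origin under its foot; stands on the other side from the jigger. Leave alone.
- tumbler_b: Second such tumbler, farther back on the left. Leave alone.
- bottle: Empty green glass bottle, 76 diameter, 270 tall, standing farther back on the right, origin under its foot. Leave alone.
- coaster: White ceramic coaster, 100 x 100 x 8, flat on the sideboard at the right rear, origin under its centre. Leave alone.
There are look-alikes about, which are no part of the job. There is more than one size of the part that bears board_near; the job needs the middle-sized.

How it is judged:
On the way, in this order (a step that is already met when the one before it is completed fails the run):
1. the far end of the board is under the overhang (x of board_far in the frame of stand above 0.158 m and z of board_far in the frame of stand below 0.024 m).
2. the board lies flat and home on the bed (x of board_far in the frame of stand above 0.19 m and z of each of board_far, board_near in the frame of stand below 0.014 m and x of board_near in the frame of stand above 0.014 m), for 0.2 s.
3. the keeper is slid across over the seated board (all of step 2 and value of joint keeper above 0.085 m), for 0.2 s.
4. the jigger stands on the locked board (all of step 3 and angle between jigger_mid's own z axis and vertical below 0.12 rad and z of jigger_mid in the frame of stand between 0.056 and 0.07 m and x of jigger_mid in the frame of stand between 0.03 and 0.146 m and y of jigger_mid in the frame of stand between -0.066 and 0.066 m), for 0.2 s.
At the end, for the whole second after the job is handed in: The board lies flat on the bed behind the sill (both ends within 6 mm of the bed), its far end at least 42 mm under the overhang; the keeper is slid shut to within 20 mm of its stop; the jigger stands upright, large cup up (within 7 degrees), at rest on the open part of the board (all of step 4 and linear speed of jigger below 0.02 m/s); the robot touches nothing.
It fails at once if a bystander (bottle, tumbler, coaster) is moved by more than 20 mm (distance of any of bottle, tumbler_a, tumbler_b, coaster from where it was at the start of the episode above 0.02 m).
It fails at once if the bottle or a tumbler is tipped (angle between any of bottle, tumbler_a, tumbler_b's own z axis and vertical above 0.3 rad).
It fails at once if the jigger is tipped over (angle between jigger_mid's own z axis and vertical above 0.7 rad).
It also fails if it takes over 64 s, if anything falls off the work surface, if the arm or the gripper's body presses on something with over 40 N, if the wrist force passes 120 N, or if a joint passes its speed limit or range.

### The arm

A 7-joint arm with a two-finger parallel gripper is mounted at the origin on the work surface. World frame = base frame: x ahead of the robot, y to its left, z up, the work surface at z = 0. Lengths are in m, angles in rad, forces in N, time in s.
With the tool pointing down it reaches from about 0.425 to 0.925 m from the base axis. Payload 6.8 kg.
Tool frame: the origin (TCP) lies on the centre line of the jaws, within the pads' length; the fingertips stand 19 mm ahead of it and the grasp point (between the pads) is the TCP; z points along the fingers, y is the line along which they close (so a half turn about z gives the same grasp; the last joint's range is limited). The gripper opens to 85 mm and grips with 20 to 120 N. Pads are 22 mm wide; open, the fingers measure 114 mm over their backs; the gripper's body (76 mm by 85 mm) begins 54 mm behind the grasp point. The pads swing forward as they close: fully open they stand 13 mm farther back than shut.
Start: joints at [1.139, 0.477, 0.022, 1.555, -0.011, 1.109, -0.083], TCP at [0.215, -0.64, 0.25] pointing down, gripper open.
Joint ranges: [-2.96, 2.96], [-0.34, 2.1], [-1.41, 1.46], [0.24, 2.44], [-1.37, 4.51], [0.17, 1.92], [-2.96, 2.96]. Speed limits (rad/s): [2.39, 2.39, 3.14, 3.14, 3.14, 3.14, 3.14].

### API

Orientations are given as a rotation vector (axis times angle).
In Python, from bench import r gives the robot as it stands. The module is installed in compiled form; this text tells all that it offers.
- The arm moves only by the tool arm_command, never from a script. Its argument "rows" is a list of rows, each an object of numbers: "fingers": the opening, from -1 (shut) to 1 (fully open); "x", "y", "z": the shift along the tool's x, y, z in m; "ax", "ay", "az": the turn, a rotation vector about the tool's x, y, z in degrees. In form: [{"fingers": .., "x": .., "y": .., "z": .., "ax": .., "ay": .., "az": ..}, ...]. A call has 1 to 10 rows; each row shifts and turns the commanded pose from where the row before left it, along the tool's axes as they then stand; what a row does not reach is not made up. A row lasts 1/12 s, in which the tool goes at most 41.7 mm and 7.16 degrees, less where a joint would pass 70% of its speed; a pose out of reach is approached as far as the arm can. A call is refused whole if a number of a shift passes 0.0417 or a number of a turn 7.16, either way. A call with a gripper value outside its range is refused whole. The fingers move at their own pace and stop on an object; "grip_force" is the grip in N (left out, the last holds). Time passes only in rows, so rows that do not move let the fingers close. It gives the time, the measured TCP pose, the force, the opening and the grip force at its end, in the units of the state.
- r.get_obs(): the state, without advancing time (a new reading comes with each control period).
- r.grab_frame(name): name is "scene" or "top"; returns a dict with "frame" (384x512x3 uint8, red, green, blue), "depth" (384x512 float32, m along the optical axis (not along the pixel's ray), 0 where there is no reading), "K" (3x3 intrinsics, pixels), "distortion" ([k1, k2, p1, p2, k3] as OpenCV has them; the pictures are not rectified), "world_from_camera" (4x4, takes a point from camera to world coordinates). Camera axes: x right, y down, z forward; pixel columns grow to the right and rows downward; lengths in m; the calibration is good to about 2 mm. A picture is of the moment at which its call begins.
- r.hand_in(): hands the job in; it is judged then, once.
The state is a dict: "clock": time; "joints": joint angles; "qvel": joint speeds; "tau": joint torques, N m; "tcp_pos": TCP position; "orientation": TCP orientation; "contact_force": force on the tool from outside, world axes, zero at the start; "moment": the same for the moment, N m; "grip_width": finger opening in m; "gripper_force": force on a finger pad.
Only numpy, scipy, OpenCV 4.12 (cv2) and the standard library are available. Lean on these libraries where they do the work, as an engineer would, in place of code of your own. Each camera call takes 0.05 s, during which the arm holds its last target. There are 200 camera calls.

## Working session

There is one attempt and no reset: what is moved stays moved. The work goes in short steps, Python scripts to look and compute and a tool call to move; the robot and the scene stay as the last step left them, time stands still between calls to the robot, and variables do not carry over. Pictures are saved under pics/ and viewed, at most 10 in all, crops included, and the job is handed in when it is done.

Besides the shell and the picture viewer there is one more tool, called in YAML: its name, and indented under it one key for each argument. arm_command: Moves the arm, as the interface text tells. Its arguments: {"type":"object","properties":{"rows":{"type":"array"},"grip_force":{"type":"number"}},"required":["rows"]}

```bash
mkdir -p pics; cat > h.py <<'E'
import numpy as np, cv2
from bench import r
from scipy.spatial.transform import Rotation as R
def cloud(f):
    d=f['depth'];h,w=d.shape
    u,v=np.meshgrid(np.arange(w),np.arange(h))
    p=cv2.undistortPoints(np.stack([u,v],-1).reshape(-1,1,2).astype(np.float64),f['K'],np.array(f['distortion'])).reshape(h,w,2)
    P=np.dstack([p*d[...,None],d]);T=np.array(f['world_from_camera'])
    W=P@T[:3,:3].T+T[:3,3];W[d==0]=np.nan
    return W
def save(f,n,crop=None,s=1):
    im=f['frame'][...,::-1]
    if crop: im=im[crop[1]:crop[3],crop[0]:crop[2]]
    cv2.imwrite('pics/'+n,cv2.resize(im,None,fx=s,fy=s,interpolation=cv2.INTER_CUBIC))
E
python3 - <<'E'
from h import *
for n in('scene','top'):
    f=r.grab_frame(n);save(f,n+'0.png',s=1.5);np.savez(n+'0',**f)
    print(np.round(f['world_from_camera'],3).tolist(),(f['depth']==0).mean())
print(r.get_obs())
E
```

```text
[[0.688, 0.616, -0.383, 0.956], [0.725, -0.589, 0.356, -0.385], [-0.006, -0.522, -0.853, 0.949], [0.0, 0.0, 0.0, 1.0]] 0.003962198893229167
[[0.047, -0.975, 0.215, 0.272], [-0.999, -0.047, 0.008, -0.003], [0.003, -0.215, -0.977, 1.262], [0.0, 0.0, 0.0, 1.0]] 0.003997802734375
{'clock': 0.1, 'joints': array([ 1.13894747,  0.47773476,  0.02234602,  1.55635897, -0.01150644,
        1.10927763, -0.08310243]), 'qvel': array([-0.00057884,  0.00042754, -0.00054417, -0.00260847,  0.00018946,
        0.00037434, -0.00029333]), 'tau': array([ 4.84011689e-03, -5.97759712e+01,  1.61383364e+00, -2.81954634e+01,
        1.28374470e-02,  5.01257149e-03, -8.89723367e-06]), 'tcp_pos': array([ 0.21456496, -0.63946119,  0.24940865]), 'orientation': array([-3.09893418e+00, -5.06084709e-01,  5.96839084e-04]), 'contact_force': array([-0.43927114,  0.12687009, -1.14937635]), 'moment': array([-0.01872472,  0.03366487, -0.02471372]), 'gripper_force': 0.0, 'grip_width': 0.08539246435437238}
```

View pics/scene0.png

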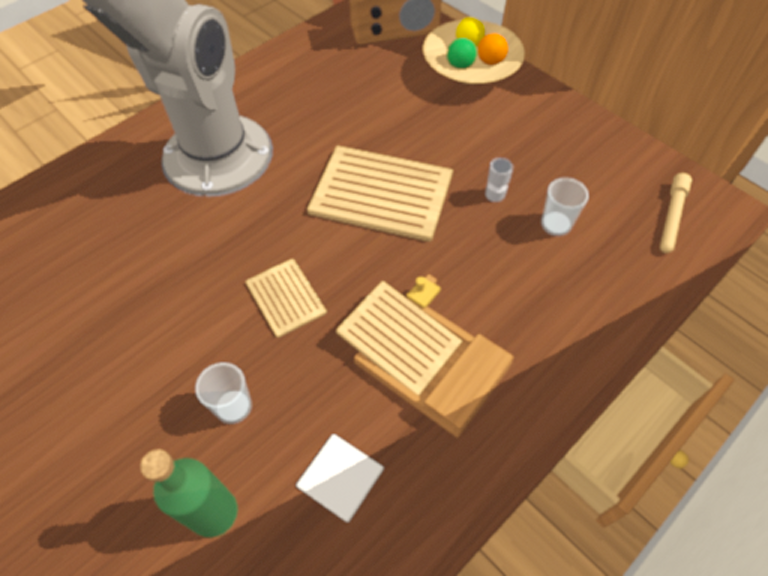

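View pics/top0.png

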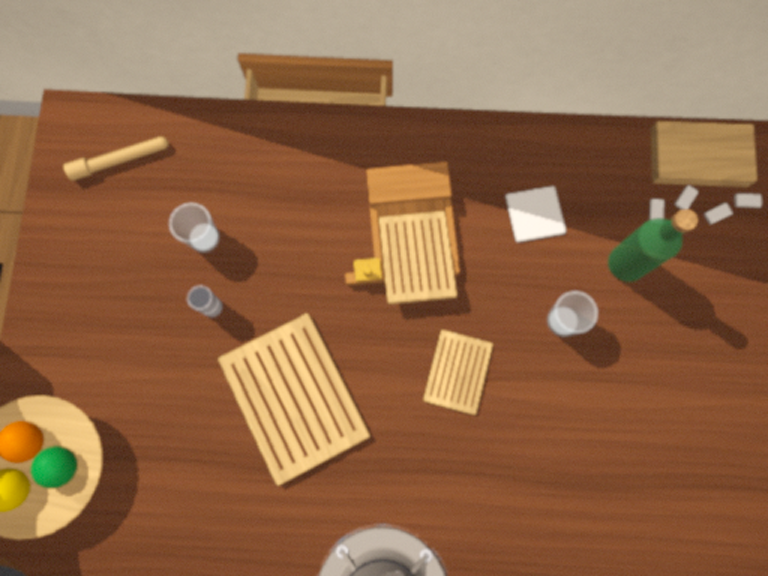

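The top view (1.5x) shows the stand at about (415,235) with the mid-sized board propped on it and the brass keeper at (367,270). The jigger stands on the left at (205,302). Tumblers are at (195,228) and (572,315), the coaster at (535,213) and the bottle at (650,245). Two loose boards are look-alikes.

```bash
python3 - <<'E'
from h import *
f=dict(np.load('top0.npz'));W=cloud(f);hsv=cv2.cvtColor(f['frame'],cv2.COLOR_RGB2HSV)
v,u=np.mgrid[:384,:512]
def box(a,b,c,d): return (u>a)&(u<c)&(v>b)&(v<d)
tb=box(300,270,340,300)&0; 
print('table z',np.nanmedian(W[200:280,150:160,2]),np.nanmedian(W[150:200,200:220,2]))
Z=W[...,2]
m=box(235,100,315,150)&(abs(Z-0.048)<.006)
rc=cv2.minAreaRect(W[m][:,:2].astype(np.float32));bp=cv2.boxPoints(rc);print('shelf',rc,bp,np.median(Z[m]))
sh=m
# board : bright bamboo
m=box(245,138,310,206)&(hsv[...,2]>200)&(hsv[...,1]<140)&(Z>.015)
print('board n',m.sum());rc=cv2.minAreaRect(W[m][:,:2].astype(np.float32));print(rc,cv2.boxPoints(rc))
P=W[m];A=np.c_[P[:,:2],np.ones(len(P))];c=np.linalg.lstsq(A,P[:,2],rcond=None)[0];print('plane',c)
# keeper
m=box(225,165,262,195)&(hsv[...,1]>170)&(hsv[...,2]>130)&(hsv[...,0]>20)&(Z>.03)
print('keeper',m.sum(),np.median(W[m],0),W[m].max(0),W[m].min(0)); pk=m&(Z>.058);print(W[pk].mean(0) if pk.any() else 0)
m=box(120,185,152,215)&(Z>.076)
print('jig',m.sum(),W[m].mean(0),W[m].max(0),W[m].min(0))
m=box(105,130,152,172)&(Z>.05);print('tumA',m.sum(),W[m].mean(0),W[m].max(0),W[m].min(0))
g=dict(np.load('scene0.npz'));S=cloud(g)
v,u=np.mgrid[:384,:512]
m=box(320,100,347,137)&(S[...,2]>.03);print('jig scene',m.sum(),S[m].mean(0),S[m].max(0),S[m].min(0))
Zs=S[...,2];m=box(280,215,345,295)&(abs(Zs-.048)<.006);rc=cv2.minAreaRect(S[m][:,:2].astype(np.float32));print('shelf scene',cv2.boxPoints(rc))
hs=cv2.cvtColor(g['frame'],cv2.COLOR_RGB2HSV);m=box(268,180,296,206)&(hs[...,1]>170)&(hs[...,0]>20)&(hs[...,2]>130)&(Zs>.03)
print('keeper s',m.sum(),np.median(S[m],0),S[m].max(0),S[m].min(0)); pk=m&(Zs>.058);print(S[pk].mean(0) if pk.any() else 0)
E
```

```text
table z 0.002427183805098654 0.0014060609932897705
shelf ((0.7620655298233032, -0.016023539006710052), (0.07352841645479202, 0.15964239835739136), 8.039620399475098) [[ 0.71449906  0.05787138]
 [ 0.73682624 -0.10020199]
 [ 0.809632   -0.08991846]
 [ 0.7873048   0.06815491]] 0.049334118110248015
board n 2197
((0.6201306581497192, -0.03941968083381653), (0.1806071400642395, 0.13199292123317719), 8.346502304077148) [[ 0.5212035   0.01276937]
 [ 0.54036355 -0.11782553]
 [ 0.7190578  -0.09160873]
 [ 0.69989777  0.03898617]]
plane [-0.1475315  -0.02049902  0.12547704]
keeper 188 [0.58518252 0.05710522 0.0399519 ] [0.6053023  0.08019506 0.07441668] [0.56537547 0.02992312 0.0308582 ]
[0.5784354  0.05349602 0.0670326 ]
jig 206 [0.50655018 0.35193037 0.08593663] [0.52894541 0.37296954 0.09214007] [0.48584598 0.33081844 0.07651458]
tumA 458 [0.64776907 0.38662762 0.07922625] [0.68351573 0.42134183 0.10092842] [0.60778117 0.34563365 0.05015362]
jig scene 292 [0.51203565 0.34867183 0.06994901] [0.52913767 0.37850735 0.09033177] [0.4845491  0.33265022 0.03022475]
shelf scene [[ 0.71575415  0.05922082]
 [ 0.7389579  -0.0999887 ]
 [ 0.8108542  -0.08951031]
 [ 0.78765047  0.06969921]]
keeper s 3 [0.58782287 0.03275291 0.03633796] [0.58962199 0.05314609 0.04569771] [0.57610006 0.03078385 0.03445014]
0
```

arm_command:
  rows:
    - {"az":5.2,"fingers":-0.4}
    - {"az":5.2}
    - {"x":0.0213,"y":-0.0318}
    - {"x":0.0213,"y":-0.0318}
    - {"x":0.0213,"y":-0.0318}
    - {"x":0.0213,"y":-0.0318}
    - {"x":0.0213,"y":-0.0318}
    - {"x":0.0213,"y":-0.0318}
    - {"x":0.0213,"y":-0.0318}
    - {"x":0.0213,"y":-0.0318}
  grip_force: 40

```text
validation failed for argument at $.ro...
```

arm_command:
  rows:
    - {"x":0.0213,"y":-0.0318}
    - {"x":0.0213,"y":-0.0318}
    - {"x":0.0213,"y":-0.0318}
    - {"x":0.0213,"y":-0.0318}
    - {"x":0.0213,"y":-0.0318}
    - {"x":0.0213,"y":-0.0318}
    - {"x":0.0213,"y":-0.0318}
    - {"x":0.0213,"y":-0.0318}
    - {"x":0.0213,"y":-0.0318}
    - {}

```text
validation failed for argument at $.ro...
```

```bash
cat >> h.py <<'E'
O=np.array([.581,-.0414]);YAW=np.deg2rad(8.1);X=np.array([np.cos(YAW),np.sin(YAW)]);Y=np.array([-X[1],X[0]])
def st(p): d=np.asarray(p)[...,:2]-O; return np.stack([d@X,d@Y],-1)
def wd(x,y): return O+x*X+y*Y
def where():
    o=r.get_obs();M=R.from_rotvec(o['orientation']).as_matrix()
    print('t',round(o['clock'],2),'tcp',np.round(o['tcp_pos'],4),'stand',np.round(st(o['tcp_pos']),4),'yawx',round(np.degrees(np.arctan2(M[1,0],M[0,0])),2),'tilt',np.round(M[:,2],3),'F',np.round(o['contact_force'],1),'w',round(o['grip_width'],4),round(o['gripper_force'],1))
    return o,M
def to(p):
    o,M=where();print('tool delta',np.round(M.T@(np.asarray(p)-o['tcp_pos']),4))
E
python3 - <<'E'
from h import *
p=wd(-.085,-.003);to([*p,.046])
E
```

```text
t 0.1 tcp [ 0.2146 -0.6395  0.2494] stand [-0.447  -0.5405] yawx 18.55 tilt [-0.001  0.002 -1.   ] F [-0.4  0.1 -1.1] w 0.0854 0.0
tool delta [ 0.4536 -0.4625  0.2041]
```

Every row probably needs all its fields.

arm_command:
  rows:
    - {"fingers":-0.4,"x":0,"y":0,"z":0,"ax":0,"ay":0,"az":5.2}
    - {"fingers":-0.4,"x":0,"y":0,"z":0,"ax":0,"ay":0,"az":5.2}
    - {"fingers":-0.4,"x":0.0213,"y":-0.0318,"z":0,"ax":0,"ay":0,"az":0}
    - {"fingers":-0.4,"x":0.0213,"y":-0.0318,"z":0,"ax":0,"ay":0,"az":0}
    - {"fingers":-0.4,"x":0.0213,"y":-0.0318,"z":0,"ax":0,"ay":0,"az":0}
    - {"fingers":-0.4,"x":0.0213,"y":-0.0318,"z":0,"ax":0,"ay":0,"az":0}
    - {"fingers":-0.4,"x":0.0213,"y":-0.0318,"z":0,"ax":0,"ay":0,"az":0}
    - {"fingers":-0.4,"x":0.0213,"y":-0.0318,"z":0,"ax":0,"ay":0,"az":0}
    - {"fingers":-0.4,"x":0.0213,"y":-0.0318,"z":0,"ax":0,"ay":0,"az":0}
    - {"fingers":-0.4,"x":0.0213,"y":-0.0318,"z":0,"ax":0,"ay":0,"az":0}
  grip_force: 40

```text
clock: 0.93
tcp_pos: [0.3476, -0.362, 0.2501]
orientation: [-3.133, -0.223, 0.001]
contact_force: [1.1, -0.2, 0.5]
grip_width: 0.0259
gripper_force: 0.0
```

arm_command:
  rows:
    - {"fingers":-0.4,"x":0.0213,"y":-0.0318,"z":0,"ax":0,"ay":0,"az":0}
    - {"fingers":-0.4,"x":0.0213,"y":-0.0318,"z":0,"ax":0,"ay":0,"az":0}
    - {"fingers":-0.4,"x":0.0213,"y":-0.0318,"z":0,"ax":0,"ay":0,"az":0}
    - {"fingers":-0.4,"x":0.0213,"y":-0.0318,"z":0,"ax":0,"ay":0,"az":0}
    - {"fingers":-0.4,"x":0.0213,"y":-0.0318,"z":0,"ax":0,"ay":0,"az":0}
    - {"fingers":-0.4,"x":0.0213,"y":-0.0318,"z":0,"ax":0,"ay":0,"az":0}
    - {"fingers":-0.4,"x":0.0213,"y":-0.0318,"z":0,"ax":0,"ay":0,"az":0}
    - {"fingers":-0.4,"x":0.0213,"y":-0.0318,"z":0,"ax":0,"ay":0,"az":0}
    - {"fingers":-0.4,"x":0.0213,"y":-0.0318,"z":0,"ax":0,"ay":0,"az":0}
    - {"fingers":-0.4,"x":0,"y":0,"z":0,"ax":0,"ay":0,"az":0}

```text
clock: 1.77
tcp_pos: [0.4991, -0.0451, 0.2506]
orientation: [-3.129, -0.239, -0.004]
contact_force: [0.1, 0.7, 1.0]
grip_width: 0.0259
gripper_force: 0.0
```

```bash
python3 - <<'E'
from h import *
p=wd(-.085,-.003);to([*p,.046])
E
```

```text
t 1.77 tcp [ 0.4991 -0.0451  0.2506] stand [-0.0816  0.0078] yawx 8.75 tilt [ 0.002  0.004 -1.   ] F [0.1 0.7 1. ] w 0.0259 0.0
tool delta [-0.0042  0.0115  0.2046]
```

arm_command:
  rows:
    - {"fingers":-0.4,"x":-0.004,"y":0.0115,"z":0.035,"ax":0,"ay":0,"az":0}
    - {"fingers":-0.4,"x":0,"y":0,"z":0.035,"ax":0,"ay":0,"az":0}
    - {"fingers":-0.4,"x":0,"y":0,"z":0.035,"ax":0,"ay":0,"az":0}
    - {"fingers":-0.4,"x":0,"y":0,"z":0.035,"ax":0,"ay":0,"az":0}
    - {"fingers":-0.4,"x":0,"y":0,"z":0.035,"ax":0,"ay":0,"az":0}
    - {"fingers":-0.4,"x":0,"y":0,"z":0.03,"ax":0,"ay":0,"az":0}
    - {"fingers":-0.4,"x":0,"y":0,"z":0,"ax":0,"ay":0,"az":0}
    - {"fingers":-0.4,"x":0.01,"y":0,"z":0,"ax":0,"ay":0,"az":0}
    - {"fingers":-0.4,"x":0.01,"y":0,"z":0,"ax":0,"ay":0,"az":0}
    - {"fingers":-0.4,"x":0.01,"y":0,"z":0,"ax":0,"ay":0,"az":0}

```text
clock: 2.6
tcp_pos: [0.5267, -0.0611, 0.0475]
orientation: [3.133, 0.223, 0.006]
contact_force: [-0.8, -0.3, 0.6]
grip_width: 0.0253
gripper_force: 0.2
```

arm_command:
  rows:
    - {"fingers":-0.4,"x":0.01,"y":0,"z":0,"ax":0,"ay":0,"az":0}
    - {"fingers":-0.4,"x":0.01,"y":0,"z":0,"ax":0,"ay":0,"az":0}
    - {"fingers":-0.4,"x":0.01,"y":0,"z":0,"ax":0,"ay":0,"az":0}
    - {"fingers":-0.4,"x":0.005,"y":0,"z":0,"ax":0,"ay":0,"az":0}
    - {"fingers":-0.4,"x":0,"y":0,"z":0,"ax":0,"ay":0,"az":0}

```text
clock: 3.02
tcp_pos: [0.5605, -0.0557, 0.0458]
orientation: [-3.133, -0.224, -0.004]
contact_force: [-0.1, 0.6, 0.2]
grip_width: 0.0256
gripper_force: 0.0
```

```bash
python3 - <<'E'
from h import *
where();f=r.grab_frame('scene');save(f,'s1.png',(190,150,370,310),4)
E
```

```text
t 3.02 tcp [ 0.5605 -0.0557  0.0458] stand [-0.0223 -0.0113] yawx 8.17 tilt [ 0.002  0.    -1.   ] F [-0.1  0.6  0.2] w 0.0256 0.0
```

View pics/s1.png

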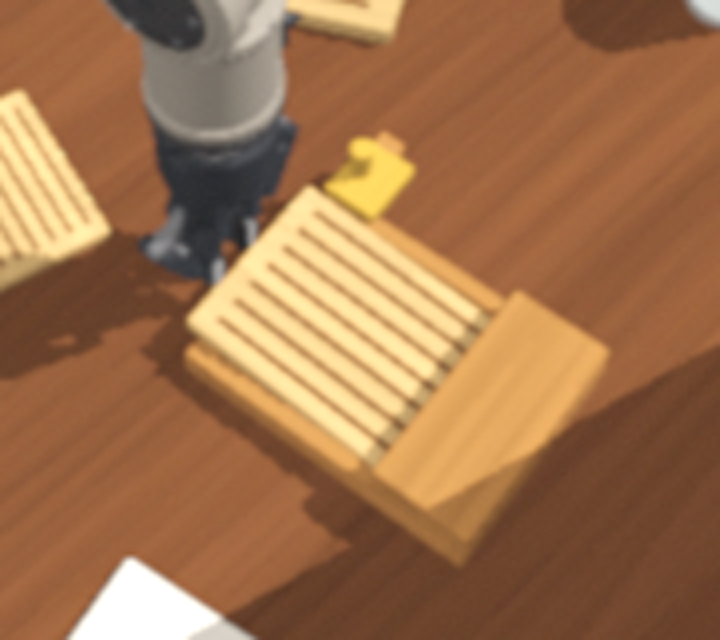

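The board slides cleanly: its far end is at the overhang edge (crop ~(430,390)) and the near end sits over the sill. I'll recentre slightly and push on.

arm_command:
  rows:
    - {"fingers":-0.4,"x":-0.008,"y":0,"z":0,"ax":0,"ay":0,"az":0}
    - {"fingers":-0.4,"x":0,"y":-0.008,"z":0,"ax":0,"ay":0,"az":0}
    - {"fingers":-0.4,"x":0.01,"y":0,"z":0,"ax":0,"ay":0,"az":0}
    - {"fingers":-0.4,"x":0.01,"y":0,"z":0,"ax":0,"ay":0,"az":0}
    - {"fingers":-0.4,"x":0.008,"y":0,"z":0,"ax":0,"ay":0,"az":0}
    - {"fingers":-0.4,"x":0.008,"y":0,"z":0,"ax":0,"ay":0,"az":0}
    - {"fingers":-0.4,"x":0.004,"y":0,"z":0,"ax":0,"ay":0,"az":0}
    - {"fingers":-0.4,"x":0,"y":0,"z":0,"ax":0,"ay":0,"az":0}

```text
clock: 3.73
tcp_pos: [0.5909, -0.0434, 0.0454]
orientation: [-3.133, -0.223, -0.003]
contact_force: [0.3, -0.2, -0.1]
grip_width: 0.0261
gripper_force: 0.0
```

```bash
cat >> h.py <<'E'
def board(n='scene'):
    f=r.grab_frame(n);W=cloud(f);hsv=cv2.cvtColor(f['frame'],cv2.COLOR_RGB2HSV);s=st(W)
    m=(hsv[...,2]>190)&(hsv[...,1]<140)&(abs(s[...,1])<.062)&(s[...,0]>-.06)&(s[...,0]<.14)&(W[...,2]<.06)
    P=np.c_[s[m],W[m][:,2]];A=np.c_[P[:,:2],np.ones(len(P))];c=np.linalg.lstsq(A,P[:,2],rcond=None)[0]
    rc=cv2.minAreaRect(P[:,:2].astype(np.float32))
    print('board',m.sum(),'slope',np.round(c,4),'z near',c[2]+.025*c[0],'z .14',c[2]+.14*c[0],'xy',np.round(cv2.boxPoints(rc),4).tolist());return f
E
python3 - <<'E'
from h import *
where();board()
E
```

```text
t 3.73 tcp [ 0.5909 -0.0434  0.0454] stand [ 0.0095 -0.0034] yawx 8.16 tilt [ 0.002  0.    -1.   ] F [ 0.3 -0.2 -0.1] w 0.0261 0.0
board 1890 slope [-0.0025  0.0011  0.0207] z near 0.020597546243596474 z .14 0.020305963616377393 xy [[0.014600000344216824, 0.06199999898672104], [0.014700000174343586, -0.06199999898672104], [0.13979999721050262, -0.06199999898672104], [0.13979999721050262, 0.06199999898672104]]
```

The board has dropped flat: its top is about 20.5 mm high all along. Next is the keeper.

arm_command:
  rows:
    - {"fingers":-1,"x":-0.002,"y":0,"z":-0.03,"ax":0,"ay":0,"az":0}
    - {"fingers":-1,"x":0,"y":0,"z":-0.035,"ax":0,"ay":0,"az":0}
    - {"fingers":-1,"x":0.004,"y":-0.036,"z":0,"ax":0,"ay":0,"az":0}
    - {"fingers":-1,"x":0,"y":-0.036,"z":0,"ax":0,"ay":0,"az":0}
    - {"fingers":-1,"x":0,"y":-0.037,"z":0,"ax":0,"ay":0,"az":0}
    - {"fingers":-1,"x":0,"y":-0.037,"z":0,"ax":0,"ay":0,"az":0}
    - {"fingers":-1,"x":0,"y":0,"z":0,"ax":0,"ay":0,"az":0}

```text
clock: 4.37
tcp_pos: [0.5687, 0.1111, 0.111]
orientation: [-3.127, -0.24, -0.002]
contact_force: [0.2, 1.2, 0.7]
grip_width: 0.0001
gripper_force: 0.0
```

```bash
cat >> h.py <<'E'
def keeper(n='scene'):
    f=r.grab_frame(n);W=cloud(f);hsv=cv2.cvtColor(f['frame'],cv2.COLOR_RGB2HSV);s=st(W)
    b=(abs(s[...,0]-.02)<.04)&(s[...,1]>-.06)&(s[...,1]<.16)&(W[...,2]>.03)&(W[...,2]<.075)
    m=b&(hsv[...,1]>165)&(hsv[...,0]>20)&(hsv[...,0]<35)&(hsv[...,2]>110)
    print('keeper',m.sum(),np.round(s[m].min(0),4),np.round(s[m].max(0),4),'peg',np.round(s[m&(W[...,2]>.06)],4).mean(0));return f
E
python3 - <<'E'
from h import *
to([*wd(.012,.1425),.066]);keeper('top');f=keeper();save(f,'s2.png',(190,120,370,280),4)
board()
E
```

```text
t 4.37 tcp [0.5687 0.1111 0.111 ] stand [0.0093 0.1527] yawx 8.77 tilt [ 0.001  0.006 -1.   ] F [0.2 1.2 0.7] w 0.0001 0.0
tool delta [0.0025 0.0105 0.045 ]Traceback (most recent call last):
  File "<stdin>", line 2, in <module>
  File "h.py", line 34, in keeper
    print('keeper',m.sum(),np.round(s[m].min(0),4),np.round(s[m].max(0),4),'peg',np.round(s[m&(W[...,2]>.06)],4).mean(0));return f
                                    ~~~~~~~~^^^
    return umr_minimum(a, axis, None, out, keepdims, initial, where)
ValueError: zero-size array to reduction operation minimum which has no identity
```

arm_command:
  rows:
    - {"fingers":-1,"x":0.003,"y":0,"z":0.02,"ax":0,"ay":0,"az":0}
    - {"fingers":-1,"x":0,"y":0,"z":0.025,"ax":0,"ay":0,"az":0}
    - {"fingers":-1,"x":0,"y":0,"z":0,"ax":0,"ay":0,"az":0}
    - {"fingers":-1,"x":0,"y":0.012,"z":0,"ax":0,"ay":0,"az":0}
    - {"fingers":-1,"x":0,"y":0.012,"z":0,"ax":0,"ay":0,"az":0}
    - {"fingers":-1,"x":0,"y":0.012,"z":0,"ax":0,"ay":0,"az":0}
    - {"fingers":-1,"x":0,"y":0.012,"z":0,"ax":0,"ay":0,"az":0}
    - {"fingers":-1,"x":0,"y":0.012,"z":0,"ax":0,"ay":0,"az":0}

```text
clock: 5.08
tcp_pos: [0.5827, 0.0404, 0.0663]
orientation: [-3.134, -0.221, -0.003]
contact_force: [0.6, 1.8, 0.4]
grip_width: -0.0001
gripper_force: 1.0
```

```bash
python3 - <<'E'
from h import *
where();f=r.grab_frame('scene');save(f,'s2.png',(190,120,370,280),4)
keeper()
board()
E
```

```text
t 5.08 tcp [0.5827 0.0404 0.0663] stand [0.0132 0.0807] yawx 8.09 tilt [ 0.002  0.    -1.   ] F [0.6 1.8 0.4] w -0.0001 1.0
keeper 32 [0.0026 0.0313] [0.0412 0.0603] peg [0.01837143 0.05295714]
board 1816 slope [0.0028 0.003  0.0202] z near 0.020226722924535114 z .14 0.0205542936568101 xy [[0.0034000000450760126, 0.06159999966621399], [0.003800000064074993, -0.06199999898672104], [0.13979999721050262, -0.06159999966621399], [0.13940000534057617, 0.06199999898672104]]
```

View pics/s2.png

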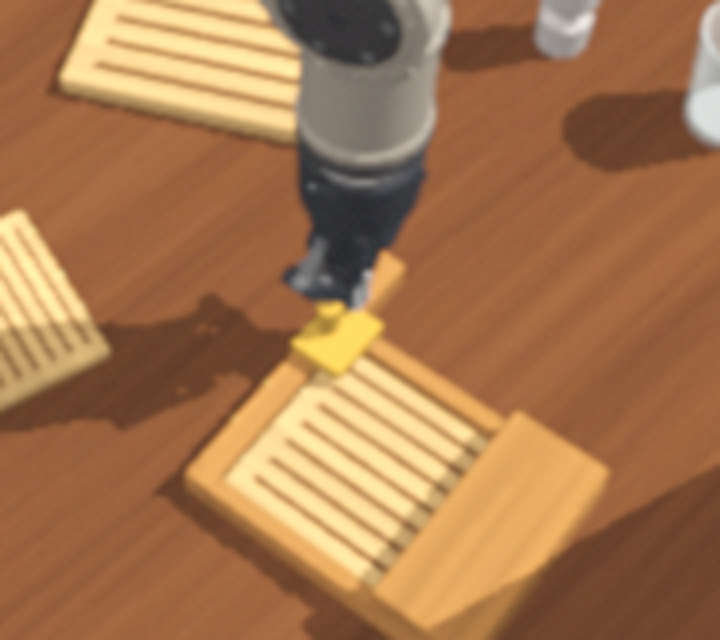

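The board is flat behind the sill and the keeper is about half way across (peg at crop (330,315)). I'll keep pushing.

arm_command:
  rows:
    - {"fingers":-1,"x":0,"y":0.012,"z":0,"ax":0,"ay":0,"az":0}
    - {"fingers":-1,"x":0,"y":0.012,"z":0,"ax":0,"ay":0,"az":0}
    - {"fingers":-1,"x":0,"y":0.012,"z":0,"ax":0,"ay":0,"az":0}
    - {"fingers":-1,"x":0,"y":0.01,"z":0,"ax":0,"ay":0,"az":0}
    - {"fingers":-1,"x":0,"y":0.006,"z":0,"ax":0,"ay":0,"az":0}
    - {"fingers":-1,"x":0,"y":0.003,"z":0,"ax":0,"ay":0,"az":0}
    - {"fingers":-1,"x":0,"y":0.003,"z":0,"ax":0,"ay":0,"az":0}

```text
clock: 5.82
tcp_pos: [0.5902, -0.0158, 0.0653]
orientation: [-3.134, -0.222, -0.0]
contact_force: [0.3, 2.2, 0.9]
grip_width: -0.0002
gripper_force: 0.8
```

```bash
python3 - <<'E'
from h import *
where();keeper()
E
```

```text
t 5.82 tcp [ 0.5902 -0.0158  0.0653] stand [0.0127 0.024 ] yawx 8.12 tilt [ 0.  0. -1.] F [0.3 2.2 0.9] w -0.0002 0.8
keeper 31 [ 0.0063 -0.0218] [0.037  0.0077] peg [ 0.0176  -0.00186]
```

arm_command:
  rows:
    - {"fingers":-1,"x":0,"y":0.003,"z":0,"ax":0,"ay":0,"az":0}
    - {"fingers":-1,"x":0,"y":0.003,"z":0,"ax":0,"ay":0,"az":0}
    - {"fingers":-1,"x":0,"y":0,"z":0,"ax":0,"ay":0,"az":0}

```text
clock: 6.12
tcp_pos: [0.5904, -0.0182, 0.0652]
orientation: [-3.13, -0.227, 0.001]
contact_force: [-0.7, 7.7, 1.4]
grip_width: 0.0003
gripper_force: 3.4
```

arm_command:
  rows:
    - {"fingers":-1,"x":0,"y":-0.012,"z":0,"ax":0,"ay":0,"az":0}
    - {"fingers":-1,"x":0,"y":0,"z":-0.04,"ax":0,"ay":0,"az":0}
    - {"fingers":-1,"x":0,"y":0,"z":-0.04,"ax":0,"ay":0,"az":0}
    - {"fingers":1,"x":0,"y":-0.03,"z":-0.02,"ax":0,"ay":0,"az":0}
    - {"fingers":1,"x":0,"y":-0.038,"z":0,"ax":0,"ay":0,"az":0}
    - {"fingers":1,"x":0,"y":-0.038,"z":0,"ax":0,"ay":0,"az":0}
    - {"fingers":1,"x":0,"y":-0.038,"z":0,"ax":0,"ay":0,"az":0}
    - {"fingers":1,"x":0,"y":-0.038,"z":0,"ax":0,"ay":0,"az":0}
    - {"fingers":1,"x":0,"y":-0.038,"z":0,"ax":0,"ay":0,"az":0}
    - {"fingers":1,"x":-0.01,"y":-0.038,"z":0,"ax":0,"ay":0,"az":0}

```text
clock: 6.95
tcp_pos: [0.5432, 0.2464, 0.1653]
orientation: [3.133, 0.222, 0.002]
contact_force: [0.2, 0.5, 1.1]
grip_width: 0.0831
gripper_force: 0.0
```

arm_command:
  rows:
    - {"fingers":1,"x":-0.01,"y":-0.03,"z":0,"ax":0,"ay":0,"az":0}
    - {"fingers":1,"x":-0.01,"y":-0.03,"z":0,"ax":0,"ay":0,"az":0}
    - {"fingers":1,"x":0,"y":0,"z":0,"ax":0,"ay":0,"az":0}

```text
clock: 7.2
tcp_pos: [0.5095, 0.3092, 0.1655]
orientation: [-3.129, -0.239, 0.002]
contact_force: [0.1, 1.2, 0.6]
grip_width: 0.0854
gripper_force: 0.0
```

```bash
python3 - <<'E'
from h import *
to([.5065,.352,.0615]);keeper();f=board();S=cloud(f);m=(S[...,2]>.045)&(S[...,2]<.09)&(abs(S[...,0]-.507)<.03)&(abs(S[...,1]-.352)<.03)
print(m.sum(),S[m].min(0),S[m].max(0))
f=keeper('top')
E
```

```text
t 7.2 tcp [0.5095 0.3092 0.1655] stand [-0.0214  0.3572] yawx 8.75 tilt [-0.002  0.004 -1.   ] F [0.1 1.2 0.6] w 0.0854 0.0
tool delta [ 0.0037 -0.0424  0.1042]
keeper 28 [ 0.0022 -0.0239] [ 0.0382 -0.0011] peg [ 0.018    -0.003575]
board 1758 slope [-0.0003  0.0005  0.0205] z near 0.020465595439848463 z .14 0.02043236224964925 xy [[0.020899999886751175, 0.061900001019239426], [0.021400000900030136, -0.06199999898672104], [0.14030000567436218, -0.061500001698732376], [0.13979999721050262, 0.062300000339746475]]
246 [0.48659502 0.33217952 0.04750465] [0.53037059 0.37954904 0.08985621]
keeper 177 [-0.     -0.0249] [0.0387 0.0229] peg [ 0.011504 -0.00104 ]
```

The keeper is fully shut (centre y ≈ -1 mm). Now I move over the jigger.

arm_command:
  rows:
    - {"fingers":1,"x":0.004,"y":-0.022,"z":0,"ax":0,"ay":0,"az":0}
    - {"fingers":1,"x":0,"y":-0.02,"z":0,"ax":0,"ay":0,"az":0}
    - {"fingers":1,"x":0,"y":0,"z":0,"ax":0,"ay":0,"az":0}
    - {"fingers":1,"x":0,"y":0,"z":0,"ax":0,"ay":0,"az":0}

```text
clock: 7.68
tcp_pos: [0.5128, 0.3429, 0.1651]
orientation: [3.133, 0.223, -0.0]
contact_force: [-0.4, -0.0, 0.2]
grip_width: 0.0854
gripper_force: 0.0
```

```bash
python3 - <<'E'
from h import *
to([.507,.3525,.0615]);f=r.grab_frame('scene');save(f,'s3.png',(270,60,400,180),5)
E
```

```text
t 7.68 tcp [0.5128 0.3429 0.1651] stand [-0.0134  0.39  ] yawx 8.14 tilt [-0.    -0.001 -1.   ] F [-0.4 -0.   0.2] w 0.0854 0.0
tool delta [-0.0043 -0.0104  0.1035]
```

View pics/s3.png

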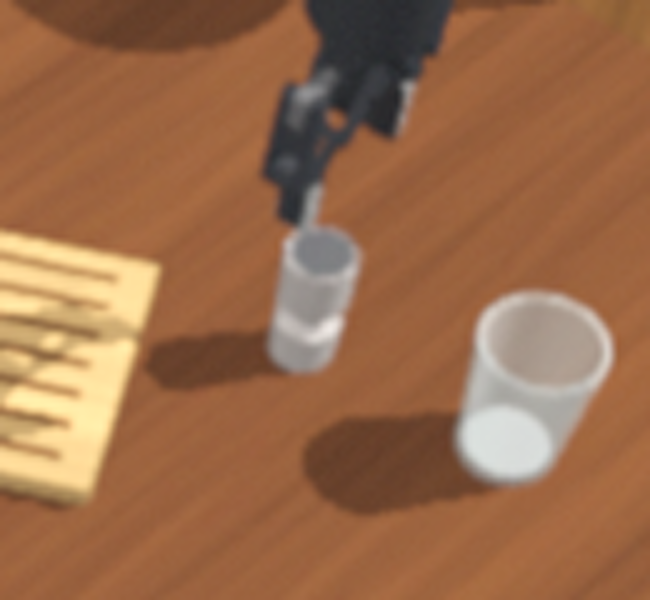

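The jigger stands upright at crop (320,300) and the gripper is above it. I'll correct by 10 mm, descend and grip.

arm_command:
  rows:
    - {"fingers":1,"x":-0.004,"y":-0.0105,"z":0,"ax":0,"ay":0,"az":0}
    - {"fingers":1,"x":0,"y":0,"z":0.025,"ax":0,"ay":0,"az":0}
    - {"fingers":1,"x":0,"y":0,"z":0.03,"ax":0,"ay":0,"az":0}
    - {"fingers":1,"x":0,"y":0,"z":0.03,"ax":0,"ay":0,"az":0}
    - {"fingers":1,"x":0,"y":0,"z":0.018,"ax":0,"ay":0,"az":0}
    - {"fingers":1,"x":0,"y":0,"z":0,"ax":0,"ay":0,"az":0}
    - {"fingers":1,"x":0,"y":0,"z":0,"ax":0,"ay":0,"az":0}

```text
clock: 8.32
tcp_pos: [0.5067, 0.3523, 0.0617]
orientation: [3.132, 0.222, -0.003]
contact_force: [-0.2, 1.2, 0.8]
grip_width: 0.0853
gripper_force: 0.0
```

arm_command:
  rows:
    - {"fingers":0.4,"x":0,"y":0,"z":0,"ax":0,"ay":0,"az":0}
    - {"fingers":0.2,"x":0,"y":0,"z":0,"ax":0,"ay":0,"az":0}
    - {"fingers":0.1,"x":0,"y":0,"z":0,"ax":0,"ay":0,"az":0}
    - {"fingers":0,"x":0,"y":0,"z":0,"ax":0,"ay":0,"az":0}
    - {"fingers":-0.2,"x":0,"y":0,"z":0,"ax":0,"ay":0,"az":0}
    - {"fingers":-1,"x":0,"y":0,"z":0,"ax":0,"ay":0,"az":0}
    - {"fingers":-1,"x":0,"y":0,"z":0,"ax":0,"ay":0,"az":0}
    - {"fingers":-1,"x":0,"y":0,"z":0,"ax":0,"ay":0,"az":0}
  grip_force: 30

```text
clock: 8.98
tcp_pos: [0.5079, 0.3539, 0.0638]
orientation: [-3.132, -0.223, -0.004]
contact_force: [0.9, 0.4, 6.4]
grip_width: 0.0432
gripper_force: 29.8
```

arm_command:
  rows:
    - {"fingers":-1,"x":0,"y":0,"z":-0.02,"ax":0,"ay":0,"az":0}
    - {"fingers":-1,"x":0,"y":0,"z":-0.03,"ax":0,"ay":0,"az":0}
    - {"fingers":-1,"x":0,"y":0,"z":-0.03,"ax":0,"ay":0,"az":0}
    - {"fingers":-1,"x":0,"y":0,"z":-0.02,"ax":0,"ay":0,"az":0}
    - {"fingers":-1,"x":0,"y":0,"z":0,"ax":0,"ay":0,"az":0}

```text
clock: 9.4
tcp_pos: [0.509, 0.3549, 0.1673]
orientation: [-3.129, -0.223, -0.01]
contact_force: [1.2, 0.6, -1.6]
grip_width: 0.0431
gripper_force: 31.1
```

```bash
python3 - <<'E'
from h import *
to([*wd(.094,0),.165]);f=r.grab_frame('scene');save(f,'s4.png',(270,40,400,160),5)
E
```

```text
t 9.4 tcp [0.509  0.3549 0.1673] stand [-0.0154  0.4025] yawx 8.14 tilt [ 0.006  0.005 -1.   ] F [ 1.2  0.6 -1.6] w 0.0431 31.1
tool delta [0.1091 0.4026 0.0015]
```

View pics/s4.png

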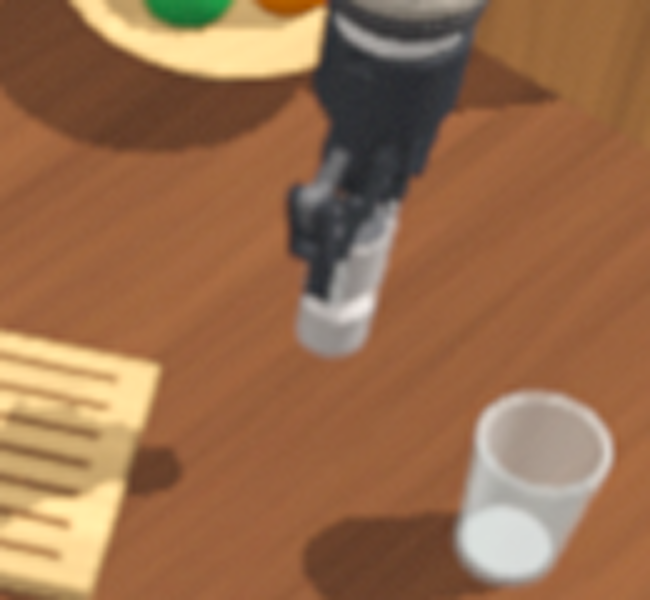

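The jigger is held upright. I carry it to the board.

arm_command:
  rows:
    - {"fingers":-1,"x":0.004,"y":0.0144,"z":0,"ax":0,"ay":0,"az":0}
    - {"fingers":-1,"x":0.0078,"y":0.0288,"z":0,"ax":0,"ay":0,"az":0}
    - {"fingers":-1,"x":0.0078,"y":0.0288,"z":0,"ax":0,"ay":0,"az":0}
    - {"fingers":-1,"x":0.0078,"y":0.0288,"z":0,"ax":0,"ay":0,"az":0}
    - {"fingers":-1,"x":0.0078,"y":0.0288,"z":0,"ax":0,"ay":0,"az":0}
    - {"fingers":-1,"x":0.0078,"y":0.0288,"z":0,"ax":0,"ay":0,"az":0}
    - {"fingers":-1,"x":0.0078,"y":0.0288,"z":0,"ax":0,"ay":0,"az":0}
    - {"fingers":-1,"x":0.0078,"y":0.0288,"z":0,"ax":0,"ay":0,"az":0}
    - {"fingers":-1,"x":0.0078,"y":0.0288,"z":0,"ax":0,"ay":0,"az":0}
    - {"fingers":-1,"x":0.0078,"y":0.0288,"z":0,"ax":0,"ay":0,"az":0}

```text
clock: 10.28
tcp_pos: [0.6184, 0.0895, 0.1601]
orientation: [3.133, 0.222, -0.006]
contact_force: [0.8, 0.3, -2.7]
grip_width: 0.0431
gripper_force: 31.1
```

arm_command:
  rows:
    - {"fingers":-1,"x":0.0078,"y":0.0288,"z":0,"ax":0,"ay":0,"az":0}
    - {"fingers":-1,"x":0.0078,"y":0.0288,"z":0,"ax":0,"ay":0,"az":0}
    - {"fingers":-1,"x":0.0078,"y":0.0288,"z":0,"ax":0,"ay":0,"az":0}
    - {"fingers":-1,"x":0.0078,"y":0.0288,"z":0,"ax":0,"ay":0,"az":0}
    - {"fingers":-1,"x":0.004,"y":0.0144,"z":0,"ax":0,"ay":0,"az":0}
    - {"fingers":-1,"x":0,"y":0,"z":0,"ax":0,"ay":0,"az":0}
    - {"fingers":-1,"x":0,"y":0,"z":0,"ax":0,"ay":0,"az":0}

```text
clock: 10.87
tcp_pos: [0.6715, -0.0318, 0.1606]
orientation: [-3.134, -0.22, 0.005]
contact_force: [0.4, 1.6, -2.2]
grip_width: 0.043
gripper_force: 31.1
```

```bash
python3 - <<'E'
from h import *
to([*wd(.094,0),.085]);f=r.grab_frame('scene');S=cloud(f);s=st(S)
m=(abs(s[...,0]-.094)<.05)&(abs(s[...,1])<.05)&(S[...,2]>.045)&(S[...,2]<.13)
h=cv2.cvtColor(f['frame'],cv2.COLOR_RGB2HSV);j=m&(h[...,1]<60)&(h[...,2]>100);print(j.sum(),np.percentile(S[j][:,2],[0,3,10,50]))
E
```

```text
t 10.87 tcp [ 0.6715 -0.0318  0.1606] stand [ 0.0909 -0.0032] yawx 8.03 tilt [-0.003 -0.    -1.   ] F [ 0.4  1.6 -2.2] w 0.043 31.1
tool delta [ 0.0033 -0.0032  0.0756]
81 [0.09643436 0.10050353 0.10341213 0.11713946]
```

arm_command:
  rows:
    - {"fingers":-1,"x":0.003,"y":-0.003,"z":0.02,"ax":0,"ay":0,"az":0}
    - {"fingers":-1,"x":0,"y":0,"z":0.025,"ax":0,"ay":0,"az":0}
    - {"fingers":-1,"x":0,"y":0,"z":0.02,"ax":0,"ay":0,"az":0}
    - {"fingers":-1,"x":0,"y":0,"z":0.008,"ax":0,"ay":0,"az":0}
    - {"fingers":-1,"x":0,"y":0,"z":0,"ax":0,"ay":0,"az":0}
    - {"fingers":-1,"x":0,"y":0,"z":0,"ax":0,"ay":0,"az":0}

```text
clock: 11.42
tcp_pos: [0.6749, -0.0258, 0.0895]
orientation: [-3.133, -0.226, 0.001]
contact_force: [-0.3, -0.4, -1.1]
grip_width: 0.043
gripper_force: 31.1
```

arm_command:
  rows:
    - {"fingers":-1,"x":0,"y":0,"z":0.001,"ax":0,"ay":0,"az":0}
    - {"fingers":-1,"x":0,"y":0,"z":0.001,"ax":0,"ay":0,"az":0}
    - {"fingers":-1,"x":0,"y":0,"z":0,"ax":0,"ay":0,"az":0}

```text
clock: 11.67
tcp_pos: [0.6757, -0.027, 0.0884]
orientation: [3.134, 0.223, 0.003]
contact_force: [-0.1, -0.2, -0.9]
grip_width: 0.043
gripper_force: 31.1
```

arm_command:
  rows:
    - {"fingers":-1,"x":0,"y":0,"z":0.0015,"ax":0,"ay":0,"az":0}
    - {"fingers":-1,"x":0,"y":0,"z":0.0015,"ax":0,"ay":0,"az":0}
    - {"fingers":-1,"x":0,"y":0,"z":0,"ax":0,"ay":0,"az":0}

```text
clock: 11.92
tcp_pos: [0.6749, -0.0272, 0.0842]
orientation: [3.134, 0.223, -0.0]
contact_force: [-0.2, -0.0, -2.0]
grip_width: 0.0429
gripper_force: 31.1
```

arm_command:
  rows:
    - {"fingers":-1,"x":0,"y":0,"z":0.001,"ax":0,"ay":0,"az":0}
    - {"fingers":-1,"x":0,"y":0,"z":0,"ax":0,"ay":0,"az":0}
    - {"fingers":-1,"x":0,"y":0,"z":0,"ax":0,"ay":0,"az":0}

```text
clock: 12.17
tcp_pos: [0.6753, -0.0271, 0.0839]
orientation: [3.134, 0.223, 0.001]
contact_force: [-2.1, -0.7, 4.1]
grip_width: 0.0429
gripper_force: 31.0
```

Contact with the board (about 4 N). I open gently, wait, then rise.

arm_command:
  rows:
    - {"fingers":0.05,"x":0,"y":0,"z":0,"ax":0,"ay":0,"az":0}
    - {"fingers":0.15,"x":0,"y":0,"z":0,"ax":0,"ay":0,"az":0}
    - {"fingers":0.4,"x":0,"y":0,"z":0,"ax":0,"ay":0,"az":0}
    - {"fingers":0.8,"x":0,"y":0,"z":0,"ax":0,"ay":0,"az":0}
    - {"fingers":0.8,"x":0,"y":0,"z":0,"ax":0,"ay":0,"az":0}
    - {"fingers":0.8,"x":0,"y":0,"z":0,"ax":0,"ay":0,"az":0}
    - {"fingers":0.8,"x":0,"y":0,"z":-0.02,"ax":0,"ay":0,"az":0}
    - {"fingers":0.8,"x":0,"y":0,"z":-0.035,"ax":0,"ay":0,"az":0}
    - {"fingers":0.8,"x":0,"y":0,"z":-0.035,"ax":0,"ay":0,"az":0}
    - {"fingers":0.8,"x":0,"y":0,"z":-0.035,"ax":0,"ay":0,"az":0}

```text
clock: 13.0
tcp_pos: [0.6746, -0.0271, 0.2094]
orientation: [-3.133, -0.223, 0.002]
contact_force: [0.7, -0.6, 0.4]
grip_width: 0.0771
gripper_force: 0.0
```

arm_command:
  rows:
    - {"fingers":0.8,"x":-0.02,"y":0,"z":-0.035,"ax":0,"ay":0,"az":0}
    - {"fingers":0.8,"x":-0.03,"y":0,"z":-0.02,"ax":0,"ay":0,"az":0}
    - {"fingers":0.8,"x":0,"y":0,"z":0,"ax":0,"ay":0,"az":0}
    - {"fingers":0.8,"x":0,"y":0,"z":0,"ax":0,"ay":0,"az":0}

```text
clock: 13.33
tcp_pos: [0.6255, -0.0347, 0.2652]
orientation: [3.133, 0.222, 0.005]
contact_force: [0.5, 0.5, 0.3]
grip_width: 0.0769
gripper_force: 0.0
```

```bash
python3 - <<'E'
from h import *
where();f=board();keeper();save(f,'s5.png',(190,120,370,280),4)
S=cloud(f);s=st(S);m=(abs(s[...,0]-.094)<.04)&(abs(s[...,1])<.04)&(S[...,2]>.085)&(S[...,2]<.115)
print(m.sum(),s[m].min(0),s[m].max(0),S[m][:,2].max())
E
```

```text
t 13.33 tcp [ 0.6255 -0.0347  0.2652] stand [0.045  0.0004] yawx 8.11 tilt [ 0.003 -0.001 -1.   ] F [0.5 0.5 0.3] w 0.0769 0.0
board 1205 slope [0.0091 0.0073 0.0204] z near 0.02062112618721336 z .14 0.021666588565822143 xy [[0.020600000396370888, 0.06199999898672104], [0.020600000396370888, -0.06199999898672104], [0.1395999938249588, -0.06199999898672104], [0.1395999938249588, 0.06199999898672104]]
keeper 27 [ 0.0034 -0.0238] [0.0256 0.0001] peg [ 0.0181   -0.003775]
278 [ 0.07455766 -0.01857315] [0.11835916 0.02515197] 0.10904738494453103
```

View pics/s5.png

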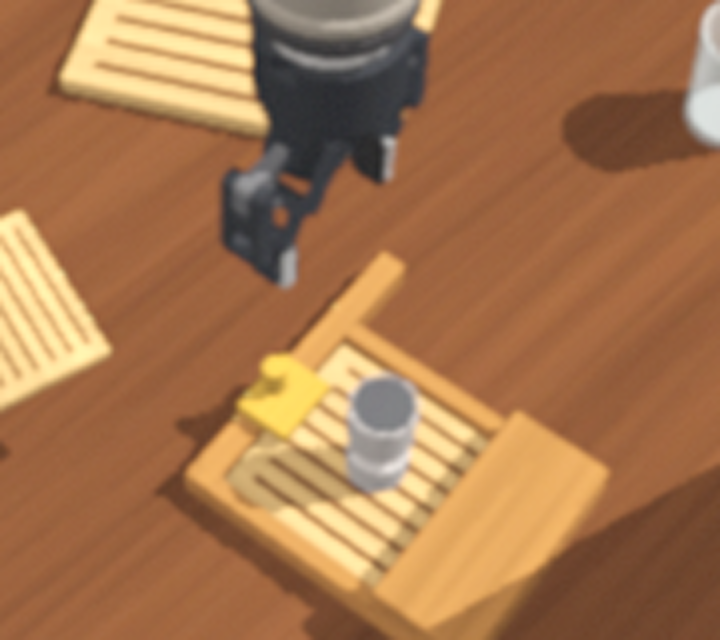

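The jigger stands upright on the board at crop (382,430), centred near stand (0.096, 0.003). The keeper is shut at crop (282,395), and the arm is clear.

```bash
python3 -c "
from bench import r
print(r.hand_in())"
```

```text
the job is handed in; nothing more can be done
None
```

The job is handed in (its verdict was not shown): the board is seated flat, the keeper is slid fully shut, and the jigger stands upright on the board, about 13 s into the 64 s allowed.

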